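Draw a sign blank home in the engraving jig and bolt it in

ROBOT

A 6-joint arm with a two-finger parallel gripper is mounted at the origin on the work surface. World frame = base frame: x ahead of the robot, y to its left, z up, the work surface at z = 0. Lengths are in m, angles in rad, forces in N, time in s.
With the tool pointing down it reaches from about 0.325 to 0.925 m from the base axis. Payload 3.1 kg.
Tool frame: the origin (TCP) lies on the centre line of the jaws, within the pads' length; the fingertips stand 8 mm ahead of it and the grasp point (between the pads) lies 11 mm behind it; z points along the fingers, y is the line along which they close (so a half turn about z gives the same grasp; the last joint's range is limited). The gripper opens to 85 mm and grips with 20 to 120 N. Pads are 22 mm wide; open, the fingers measure 114 mm over their backs; the gripper's body (76 mm by 85 mm) begins 54 mm behind the grasp point. The pads swing forward as they close: fully open they stand 13 mm farther back than shut.
Start: joints at [1.071, 0.217, 1.613, -0, 1.311, -0.112], TCP at [0.236, 0.579, 0.239] pointing down, gripper open.
Joint ranges: [-2.75, 2.75], [-0.78, 2.1], [0.31, 2.55], [-1.13, 4.27], [0.13, 2.63], [-2.58, 2.58]. Speed limits (rad/s): [2.79, 2.79, 3.14, 3.14, 3.14, 3.14].

INTERFACE

Orientations are given as a 3x3 rotation matrix whose columns are the frame's x, y, z axes.
In Python, from cell import robot gives the robot as it stands. The module is installed in compiled form; this text tells all that it offers.
- The arm moves only by the tool drive_tool, never from a script. Its arguments are lists of equal length, an entry for each row: "delta_pos": the shift along the tool's x, y, z in cm, a list of three; "dr": the turn, a rotation vector about the tool's x, y, z in degrees, a list of three. A call has 1 to 5 rows; each row is the pose to reach, as a shift and turn from the pose commanded when the call began, along the tool's axes at that moment; what a row does not reach only later rows make up. A row lasts 1/12 s, in which the tool goes at most 41.7 mm and 7.16 degrees, less where a joint would pass 70% of its speed; a pose out of reach is approached as far as the arm can. A call with a gripper value outside its range is refused whole. "hand" is the opening in per cent of the stroke, from 0 (shut) to 100 (fully open), set as the call begins (left out, the last holds). The fingers move at their own pace and stop on an object; "newtons" is the grip in N (left out, the last holds). Time passes only in rows, so rows that repeat a pose let the fingers close. It gives the time, the measured TCP pose, the force, the opening and the grip force at its end, in the units of the state.
- robot.state(): the state, without advancing time (a new reading comes with each control period).
- robot.camera(name): name is "scene" or "top"; returns a dict with "pixels" (384x512x3 uint8, red, green, blue), "range_z" (384x512 float32, m along the optical axis (not along the pixel's ray), 0 where there is no reading), "intrinsics" (3x3 intrinsics, pixels), "world_from_camera" (4x4, takes a point from camera to world coordinates). Camera axes: x right, y down, z forward; pixel columns grow to the right and rows downward; lengths in m; the calibration is good to about 2 mm. A picture is of the moment at which its call begins.
- robot.sign_off(): hands the job in; it is judged then, once.
The state is a dict: "t": time; "q": joint angles; "qvel": joint speeds; "effort": joint torques, N m; "position": TCP position; "ee_rot": TCP orientation; "wrist_force": force on the tool from outside, world axes, zero at the start; "moment": the same for the moment, N m; "finger_gap": opening from 0.0 (shut) to 1.0 (fully open); "finger_force": force on a finger pad.
Only numpy, scipy, OpenCV 4.12 (cv2) and the standard library are available. Lean on these libraries where they do the work, as an engineer would, in place of code of your own. Each camera call takes 0.05 s, during which the arm holds its last target. There are 200 camera calls.

TASK

In the wood-burning jig, a flat wooden sign blank lies with its far end tucked into the covered pocket. Press down lightly on top of the blank with shut fingers and draw it along its channel until it sits fully home against the stop at the robot's end, never pressing harder than about 20 N or it cracks. Then slide the steel bolt fully across behind the blank to lock it in, let go, and leave the other things on the table where they are.

Things in the scene. Friction and masses are not known exactly. Their poses are not given: they have to be found in the camera images.
- jig: fixed plywood jig board, 270 x 215 x 12 mm. Origin: its underside (table height), below the centre of a blank that is home; x runs along the channel away from the robot (draw the blank towards -x), y to the bolt's side, z up. Bed at z = 12 mm. Side rails: inner faces at y = +-50.5 mm, 12 mm thick, 5 mm above the bed, from x = -70 to 66 mm
- stop (a point): middle of the lower edge of the stop's face, at bed height, jig x = -65 mm, y = 0: a dark wooden bar across the near end of the channel, 12 mm thick, 12 mm high above the bed. A blank that is home touches it
- pocket (a point): middle of the pocket's mouth, at bed height, jig x = 100 mm, y = 0. The pocket spans jig x = 100 to 162, |y| < 62.5 mm, roof 18 to 24 mm above the bed, open only towards -x. 7 mm inside the mouth a sprung rubber bar presses on the blank with 2 N and makes it drag by about 2.5 N until the blank's end has left it; the bar then drops 1.5 mm
- blank: flat pale wooden sign blank, loose, 130 (x) x 98 (y) x 8 (z) mm, 60 g, its two -x corners rounded, burnt paw prints there. Origin: centre of its underside; axes along the jig's, 1.5 mm play to each rail. Its origin is at jig x = 50 to 78 mm at the start, 0 when home. Too wide to grip, far end covered. Friction: waxed underside 0.25, raw top 0.9. Over 20 N cracks it
- bolt (a joint): steel locking bolt on the jig's +y side: 0 m = drawn back, 0.045 m = fully across (end stop); starts at 0 to 0.006. It moves towards the jig's -y, takes about 3 N, and stays where it is left. Its bar (12 mm wide, jig x = 69 to 81 mm) passes behind the blank (whose end is at x = 65 when home) only if the blank is less than 4 mm from home
- bolt_knob (a point): centre of the top of the bolt's upright round wooden knob, 14 mm in diameter, 28 mm tall, its top 50 mm above the table; at jig x = 75, y = 118 mm less the joint value. Push it from its +y side with shut fingers, or grip it from above. The steel guides beside it rise only 8 mm above the bed
- spare_blank: bystander: a second blank of the same size lying flat on the table outside the jig, on its -y side; origin centre of its underside
- pencil: bystander: dark pencil, 165 x 8 x 8 mm, lying on the table on the jig's -y side, along its own x; origin centre of its underside
- burner: bystander: wood-burning pen, 165 mm long along x, on its 120 x 60 mm steel stand, 63 mm tall in all; origin centre of the stand's underside
- tip_jar: bystander: small jar with a metal lid, 50 mm in diameter, 60 mm tall; origin centre of its underside
Mind the look-alikes: they are no part of the job. Leave any black or green look-alike of the blank alone.

How it is judged:
By the outcome, as a careful person would: the job done as asked, in the order asked, and still so for the second after the job is handed in, with the robot touching nothing.
It also fails if it takes over 61 s, if anything falls off the work surface, if the arm or the gripper's body presses on something with over 40 N, if the wrist force passes 120 N, or if a joint passes its speed limit or range.

## Working session

There is one attempt and no reset: what is moved stays moved. The work goes in short steps, Python scripts to look and compute and a tool call to move; the robot and the scene stay as the last step left them, time stands still between calls to the robot, and variables do not carry over. Pictures are saved under pics/ and viewed, at most 10 in all, crops included, and the job is handed in when it is done.

Besides the shell and the picture viewer there is one more tool, called after "Call:" by a JSON object that holds its "method" and its "body", one argument or row to a line. drive_tool: Moves the arm, as the interface text tells. Its arguments: {"type":"object","properties":{"delta_pos":{"type":"array","items":{"type":"array","items":{"type":"number"}}},"dr":{"type":"array","items":{"type":"array","items":{"type":"number"}}},"hand":{"type":"number"},"newtons":{"type":"number"}},"required":["delta_pos","dr"]}

```bash
mkdir -p pics; python3 - <<'E'
from cell import robot
import cv2,numpy as np
s=robot.state(); print(s)
for n in("top","scene"):
    c=robot.camera(n); np.savez(n+".npz",**c)
    cv2.imwrite(f"pics/{n}0.png",cv2.resize(c["pixels"][...,::-1],(768,576),interpolation=cv2.INTER_CUBIC)); print(n,c["intrinsics"],c["world_from_camera"])
E
```

```text
{'t': 0.0, 'q': array([ 1.07078646e+00,  2.17747448e-01,  1.61491625e+00, -4.76204323e-06,
        1.31129522e+00, -1.12178991e-01]), 'qvel': array([-0.00152345, -0.00220344,  0.00131682,  0.00065986, -0.001367  ,
        0.00038963]), 'effort': array([-1.20704906e-03, -3.96839011e+01, -3.03858161e+01, -2.73072201e-04,
        9.77812131e-03,  2.02007448e-05]), 'position': array([0.23595223, 0.57790012, 0.23798175]), 'ee_rot': array([[-9.25731876e-01,  3.78178814e-01, -1.13043020e-03],
       [ 3.78180414e-01,  9.25729579e-01, -2.07879015e-03],
       [ 2.60318282e-04, -2.35190886e-03, -9.99997200e-01]]), 'wrist_force': array([-0.3684766 , -0.35834713, -0.31752232]), 'moment': array([-0.00646566,  0.04611877, -0.01729798]), 'finger_force': 0.0, 'finger_gap': 1.0027340477244024}
top [[473.47163038   0.         259.97174994]
 [  0.         473.47163038 196.31265347]
 [  0.           0.           1.        ]] [[ 0.02531636 -0.98675289  0.160243    0.31671987]
 [-0.99957061 -0.02735202 -0.01051026 -0.00843528]
 [ 0.014754   -0.15990812 -0.98702164  1.56719494]
 [ 0.          0.          0.          1.        ]]
scene [[358.12445143   0.         257.23953816]
 [  0.         358.12445143 189.49911864]
 [  0.           0.           1.        ]] [[ 0.81337823  0.42681965 -0.39527313  0.91921142]
 [ 0.58172884 -0.59358951  0.55609626 -0.56855011]
 [ 0.00272283 -0.68225836 -0.73110609  0.74629756]
 [ 0.          0.          0.          1.        ]]
```

View pics/top0.png

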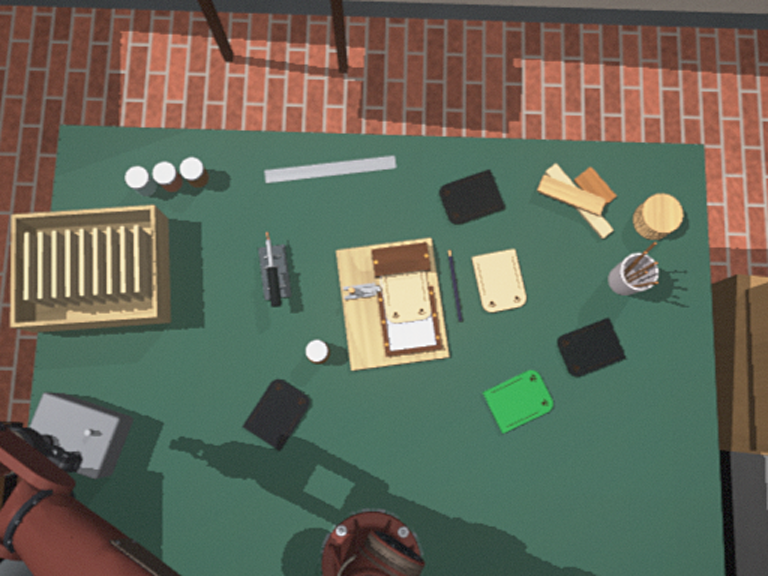

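View pics/scene0.png

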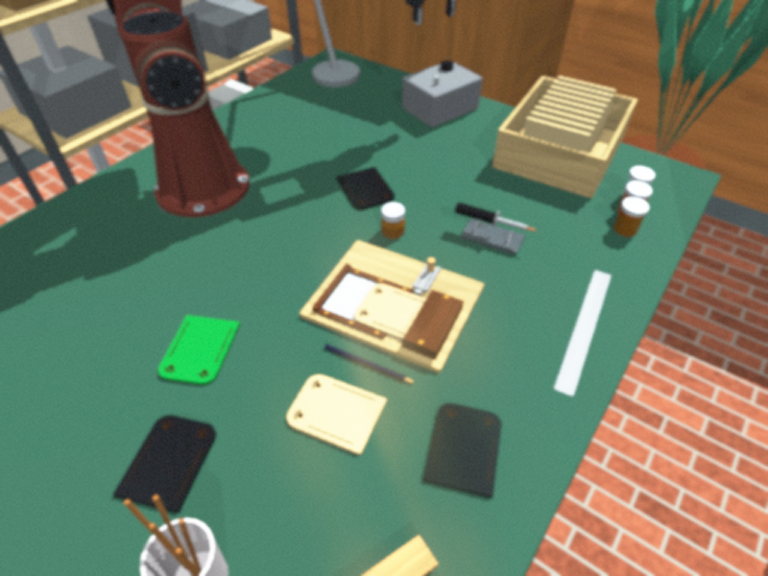

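Top view (768 px scale): the jig board has corners at about (336,249), (433,238), (449,356) and (350,370). The pocket roof is near (400,259), the blank near (407,297), the stop near (415,350) and the bolt knob near (348,293). In the scene view the knob is at (432,262). Next I'll measure these.

```bash
cat > h.py <<'E'
import numpy as np,cv2
def load(n): return dict(np.load(n+".npz"))
def ray(c,uv,z):
    uv=np.atleast_2d(uv).astype(float); K=c["intrinsics"];T=c["world_from_camera"]
    d=np.c_[uv,np.ones(len(uv))]@np.linalg.inv(K).T@T[:3,:3].T; o=T[:3,3]
    return o+d*((z-o[2])/d[:,2])[:,None]
def proj(c,p):
    T=np.linalg.inv(c["world_from_camera"]); q=np.atleast_2d(p)@T[:3,:3].T+T[:3,3]; q=q@c["intrinsics"].T
    return q[:,:2]/q[:,2:]
E
python3 - <<'E'
from h import *
c=load("top"); im=c["pixels"]; hsv=cv2.cvtColor(im,cv2.COLOR_RGB2HSV)
roi=np.zeros(im.shape[:2],np.uint8); roi[150:255,215:302]=1
H,S,V=[hsv[...,i].astype(int) for i in range(3)]
brown=((H<15)&(S>110)&(V<150)&(V>40)).astype(np.uint8)*roi
white=((S<35)&(V>190)).astype(np.uint8)*roi
notgreen=(~((H>60)&(H<100)&(S>60))).astype(np.uint8)*roi
def big(m):
    cs,_=cv2.findContours(m,cv2.RETR_EXTERNAL,cv2.CHAIN_APPROX_NONE); return max(cs,key=cv2.contourArea)
def rep(name,m,z):
    k=big(m); w=ray(c,k[:,0],z)[:,:2]; r=cv2.minAreaRect((w*1000).astype(np.float32)); print(name,r,"\n",cv2.boxPoints(r).round(1).tolist())
rep("board",cv2.morphologyEx(notgreen,cv2.MORPH_OPEN,np.ones((9,9))),.012)
rep("roof",cv2.morphologyEx(brown,cv2.MORPH_OPEN,np.ones((7,7))),.036)
rep("brown all",brown,.02)
rep("white",white,.012)
crop=im[150:255,215:310]; cv2.imwrite("pics/crop.png",cv2.resize(crop,None,fx=5.6,fy=5.6,interpolation=cv2.INTER_CUBIC)[...,::-1])
E
```

```text
board ((551.9242553710938, -29.222091674804688), (277.2144470214844, 224.4829864501953), 9.298745155334473) 
 [[397.0, 59.099998474121094], [433.29998779296875, -162.39999389648438], [706.7999877929688, -117.5999984741211], [670.5999755859375, 103.9000015258789]]
roof ((645.9063720703125, -45.67397689819336), (58.99024963378906, 119.01322937011719), 8.862190246582031) 
 [[607.5999755859375, 8.600000381469727], [625.9000244140625, -109.0], [684.2000122070312, -99.9000015258789], [665.9000244140625, 17.700000762939453]]
brown all ((649.220458984375, -46.01930236816406), (60.14375305175781, 122.0045166015625), 9.251546859741211) 
 [[609.7000122070312, 9.399999618530273], [629.2999877929688, -111.0999984741211], [688.7000122070312, -101.4000015258789], [669.0999755859375, 19.0]]
white ((487.077392578125, -73.00948333740234), (67.31532287597656, 99.7566146850586), 8.57143783569336) 
 [[446.3999938964844, -28.700000762939453], [461.20001220703125, -127.30000305175781], [527.7999877929688, -117.30000305175781], [512.9000244140625, -18.700000762939453]]
```

View pics/crop.png

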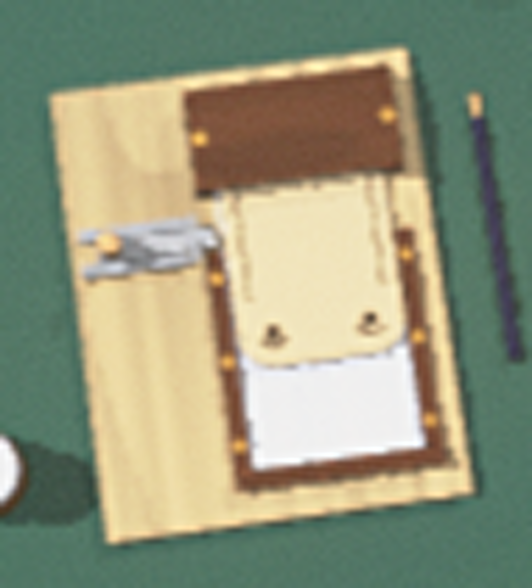

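The crop shows the roof at (300,130), the blank's front edge at (330,357), the white bed down to (340,465), and the knob top at (107,243). That puts the jig at about (517,-67) mm, turned 9°. I'll check this in both views.

```bash
cat >> h.py <<'E'
A=np.radians(9.0); O=np.array([.517,-.067,0]); RJ=np.array([[np.cos(A),-np.sin(A),0],[np.sin(A),np.cos(A),0],[0,0,1]])
def J(x,y,z): return O+RJ@(np.array([x,y,z])/1000)
RT=np.c_[RJ[:,1],RJ[:,0],[0,0,-1]]
def go(s,x,y,z):
    from scipy.spatial.transform import Rotation as R
    E=s["ee_rot"]; p=J(x,y,z)
    print("t",s["t"],"jig",(RJ.T@(s["position"]-O)*1000).round(1),"delta cm",(E.T@(p-s["position"])*100).round(2),"dr",R.from_matrix(E.T@RT).as_rotvec(degrees=True).round(1),"F",s["wrist_force"].round(1))
E
python3 - <<'E'
from h import *
from cell import robot
go(robot.state(),48,0,130)
for n in("top","scene"):
    c=load(n); im=c["pixels"]
    pts={"knob":J(75,115,50),"stopL":J(-65,50.5,12),"stopR":J(-65,-50.5,12),"roofnl":J(100,62.5,36),"roofnr":J(100,-62.5,36),"rooffl":J(162,62.5,36),"rooffr":J(162,-62.5,36),"front":J(2,0,20)}
    v=cv2.resize(im,None,fx=6,fy=6,interpolation=cv2.INTER_CUBIC)[...,::-1].copy()
    for k,p in pts.items():
        q=proj(c,p)[0]; cv2.drawMarker(v,tuple(((q+.5)*6-.5).round().astype(int).tolist()),(255,0,255),cv2.MARKER_CROSS,14,1)
    y0,x0=(150,215) if n=="top" else (155,195)
    cv2.imwrite(f"pics/chk_{n}.png",v[y0*6:y0*6+590,x0*6:x0*6+790])
    if n=="scene":
        h=cv2.cvtColor(im,cv2.COLOR_RGB2HSV); print(h[168:186,288,:].tolist())
E
```

```text
t 0.1 jig [-176.7  681.   238.1] delta cm [-54.51 -46.57  10.9 ] dr [-0.1  0.1 58.8] F [0.1 0.1 1. ]
[[78, 101, 136], [76, 94, 139], [68, 67, 145], [31, 71, 176], [23, 95, 239], [23, 94, 249], [22, 104, 241], [19, 111, 197], [19, 101, 162], [19, 102, 163], [19, 98, 170], [20, 80, 173], [19, 50, 173], [27, 15, 186], [86, 8, 211], [90, 10, 222], [99, 11, 226], [97, 10, 220]]
```

View pics/chk_top.png

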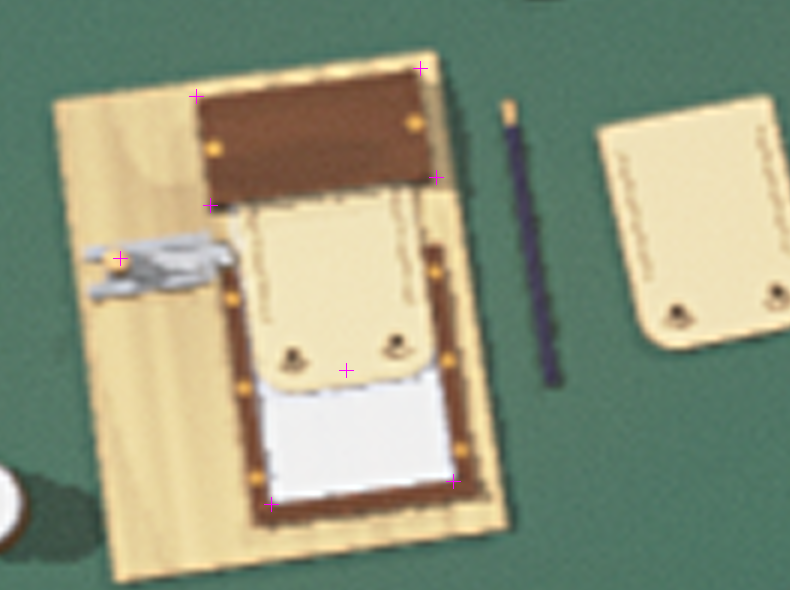

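View pics/chk_scene.png

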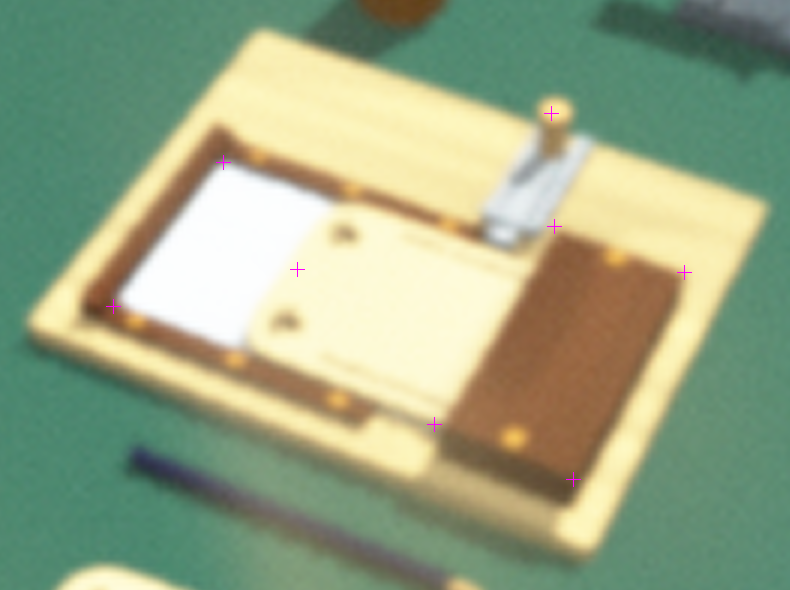

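Call:
{"method": "drive_tool", "body": {
  "delta_pos": [
    [-13.6,-11.6,0],
    [-13.6,-11.6,0],
    [-13.6,-11.6,0],
    [-13.6,-11.6,0],
    [-13.6,-11.6,0]
  ],
  "dr": [
    [0,0,0],
    [0,0,0],
    [0,0,0],
    [0,0,0],
    [0,0,0]
  ],
  "hand": 0
}}

```text
t: 0.52
position: [0.3197, 0.4153, 0.2384]
ee_rot: [[-0.925, 0.381, -0.0], [0.381, 0.925, -0.004], [-0.001, -0.004, -1.0]]
wrist_force: [-0.2, 0.8, -0.1]
finger_gap: 0.301
finger_force: 0.0
```

Call:
{"method": "drive_tool", "body": {
  "delta_pos": [
    [-13.6,-11.6,2],
    [-13.6,-11.6,2],
    [-13.6,-11.6,2],
    [-13.6,-11.6,2],
    [-13.6,-11.6,2]
  ],
  "dr": [
    [0,0,0],
    [0,0,0],
    [0,0,0],
    [0,0,0],
    [0,0,0]
  ]
}}

```text
t: 0.93
position: [0.4015, 0.257, 0.2183]
ee_rot: [[-0.924, 0.381, -0.0], [0.381, 0.924, -0.003], [-0.001, -0.003, -1.0]]
wrist_force: [0.3, 1.0, -0.3]
finger_gap: -0.0
finger_force: 0.0
```

Call:
{"method": "drive_tool", "body": {
  "delta_pos": [
    [-13.6,-11.6,4],
    [-13.6,-11.6,4],
    [-13.6,-11.6,4],
    [-13.6,-11.6,4],
    [-13.6,-11.6,4]
  ],
  "dr": [
    [0,0,0],
    [0,0,0],
    [0,0,0],
    [0,0,0],
    [0,0,0]
  ]
}}

```text
t: 1.35
position: [0.4835, 0.0985, 0.178]
ee_rot: [[-0.925, 0.381, -0.001], [0.381, 0.925, -0.002], [0.0, -0.002, -1.0]]
wrist_force: [0.5, 0.8, 0.4]
finger_gap: 0.002
finger_force: 0.0
```

Call:
{"method": "drive_tool", "body": {
  "delta_pos": [
    [-13.7,-11.8,4.9],
    [-13.7,-11.8,4.9],
    [-13.7,-11.8,4.9],
    [-13.7,-11.8,4.9],
    [-13.7,-11.8,4.9]
  ],
  "dr": [
    [0,0,30],
    [0,0,30],
    [0,0,30],
    [0,0,30],
    [0,0,30]
  ]
}}

```text
t: 1.77
position: [0.5658, -0.0624, 0.1288]
ee_rot: [[-0.607, 0.795, -0.0], [0.795, 0.607, -0.001], [-0.001, -0.001, -1.0]]
wrist_force: [-1.4, 0.0, -0.1]
finger_gap: 0.0
finger_force: 0.0
```

Call:
{"method": "drive_tool", "body": {
  "delta_pos": [
    [0,0,0],
    [0,0,0],
    [0,0,0],
    [0,0,0],
    [0,0,0]
  ],
  "dr": [
    [0,0,28.8],
    [0,0,28.8],
    [0,0,28.8],
    [0,0,28.8],
    [0,0,28.8]
  ]
}}

```text
t: 2.18
position: [0.5645, -0.0586, 0.1297]
ee_rot: [[-0.154, 0.988, -0.001], [0.988, 0.154, 0.001], [0.001, -0.001, -1.0]]
wrist_force: [-0.3, 0.2, -0.3]
finger_gap: -0.003
finger_force: 0.0
```

```bash
python3 - <<'E'
from h import *
from cell import robot
s=robot.state();go(s,48,0,50);print(s["finger_gap"])
E
```

```text
t 2.1833 jig [ 48.3   0.9 129.7] delta cm [-0.09 -0.02  7.97] dr [-0.  -0.  -0.2] F [-0.3  0.2 -0.3]
-0.003320524015973663
```

Call:
{"method": "drive_tool", "body": {
  "delta_pos": [
    [0,0,3.3],
    [0,0,6.5],
    [0,0,8.5],
    [0,0,9.6],
    [0,0,9.6]
  ],
  "dr": [
    [0,0,0],
    [0,0,0],
    [0,0,0],
    [0,0,0],
    [0,0,0]
  ]
}}

```text
t: 2.6
position: [0.5619, -0.058, 0.031]
ee_rot: [[-0.158, 0.987, -0.006], [0.987, 0.158, 0.002], [0.003, -0.006, -1.0]]
wrist_force: [-0.8, -0.5, 0.3]
finger_gap: -0.003
finger_force: 0.0
```

Call:
{"method": "drive_tool", "body": {
  "delta_pos": [
    [0,0,0.1],
    [0,0,0.2],
    [0,0,0.2]
  ],
  "dr": [
    [0,0,0],
    [0,0,0],
    [0,0,0]
  ]
}}

```text
t: 2.85
position: [0.5663, -0.0592, 0.0341]
ee_rot: [[-0.157, 0.988, 0.003], [0.988, 0.157, -0.001], [-0.001, 0.003, -1.0]]
wrist_force: [-0.8, 1.0, 0.5]
finger_gap: -0.001
finger_force: 0.0
```

Call:
{"method": "drive_tool", "body": {
  "delta_pos": [
    [0,0,0.1],
    [0,0,0.1],
    [0,0,0.1]
  ],
  "dr": [
    [0,0,0],
    [0,0,0],
    [0,0,0]
  ]
}}

```text
t: 3.1
position: [0.5652, -0.059, 0.0321]
ee_rot: [[-0.156, 0.988, 0.001], [0.988, 0.156, -0.0], [-0.001, 0.001, -1.0]]
wrist_force: [-0.3, -0.1, 0.7]
finger_gap: -0.001
finger_force: 0.0
```

Call:
{"method": "drive_tool", "body": {
  "delta_pos": [
    [0,0,0.1],
    [0,0,0.2],
    [0,0,0.2],
    [0,0,0.2]
  ],
  "dr": [
    [0,0,0],
    [0,0,0],
    [0,0,0],
    [0,0,0]
  ]
}}

```text
t: 3.43
position: [0.5644, -0.0589, 0.0291]
ee_rot: [[-0.156, 0.988, -0.0], [0.988, 0.156, 0.0], [0.0, -0.0, -1.0]]
wrist_force: [-0.7, -0.2, 0.0]
finger_gap: 0.001
finger_force: 0.0
```

Call:
{"method": "drive_tool", "body": {
  "delta_pos": [
    [0,0,0.1],
    [0,0,0.1],
    [0,0,0.1]
  ],
  "dr": [
    [0,0,0],
    [0,0,0],
    [0,0,0]
  ]
}}

```text
t: 3.68
position: [0.5646, -0.0589, 0.0282]
ee_rot: [[-0.156, 0.988, -0.0], [0.988, 0.156, 0.0], [0.0, -0.0, -1.0]]
wrist_force: [0.2, 0.3, -0.9]
finger_gap: -0.001
finger_force: 0.0
```

Call:
{"method": "drive_tool", "body": {
  "delta_pos": [
    [0,0,0.05],
    [0,0,0.05],
    [0,0,0.05]
  ],
  "dr": [
    [0,0,0],
    [0,0,0],
    [0,0,0]
  ]
}}

```text
t: 3.93
position: [0.5647, -0.0589, 0.0281]
ee_rot: [[-0.156, 0.988, -0.0], [0.988, 0.156, 0.0], [0.0, -0.0, -1.0]]
wrist_force: [-1.5, 0.9, 3.4]
finger_gap: -0.001
finger_force: 1.6
```

Call:
{"method": "drive_tool", "body": {
  "delta_pos": [
    [0,0,0.05],
    [0,0,0.05],
    [0,0,0.05]
  ],
  "dr": [
    [0,0,0],
    [0,0,0],
    [0,0,0]
  ]
}}

```text
t: 4.18
position: [0.5647, -0.0589, 0.0281]
ee_rot: [[-0.156, 0.988, -0.0], [0.988, 0.156, 0.0], [0.0, -0.0, -1.0]]
wrist_force: [-2.7, -0.1, 5.9]
finger_gap: 0.001
finger_force: 3.1
```

Call:
{"method": "drive_tool", "body": {
  "delta_pos": [
    [0,0,0.05],
    [0,0,0.1],
    [0,0,0.1]
  ],
  "dr": [
    [0,0,0],
    [0,0,0],
    [0,0,0]
  ]
}}

```text
t: 4.43
position: [0.5648, -0.0589, 0.028]
ee_rot: [[-0.156, 0.988, -0.001], [0.988, 0.156, 0.0], [0.0, -0.001, -1.0]]
wrist_force: [-4.8, 0.2, 10.9]
finger_gap: 0.004
finger_force: 5.9
```

Call:
{"method": "drive_tool", "body": {
  "delta_pos": [
    [0,-0.2,0],
    [0,-0.4,0],
    [0,-0.6,0],
    [0,-0.8,0],
    [0,-1.0,0]
  ],
  "dr": [
    [0,0,0],
    [0,0,0],
    [0,0,0],
    [0,0,0],
    [0,0,0]
  ]
}}

```text
t: 4.85
position: [0.5578, -0.0606, 0.0281]
ee_rot: [[-0.156, 0.988, 0.007], [0.988, 0.156, -0.0], [-0.002, 0.007, -1.0]]
wrist_force: [3.1, 1.6, 5.7]
finger_gap: -0.001
finger_force: 2.8
```

Call:
{"method": "drive_tool", "body": {
  "delta_pos": [
    [0,-0.1,0.1],
    [0,-0.2,0.1],
    [0,-0.4,0.1],
    [0,-0.6,0.1],
    [0,-0.8,0.1]
  ],
  "dr": [
    [0,0,0],
    [0,0,0],
    [0,0,0],
    [0,0,0],
    [0,0,0]
  ]
}}

```text
t: 5.27
position: [0.5513, -0.0618, 0.0281]
ee_rot: [[-0.155, 0.988, 0.01], [0.988, 0.155, -0.0], [-0.002, 0.009, -1.0]]
wrist_force: [4.1, 4.2, 8.1]
finger_gap: 0.0
finger_force: 4.1
```

```bash
cat >> h.py <<'E'
def front(c):
    hsv=cv2.cvtColor(c["pixels"],cv2.COLOR_RGB2HSV)
    m=((hsv[...,1]<35)&(hsv[...,2]>190)).astype(np.uint8); m[:150]=0;m[255:]=0;m[:,:245]=0;m[:,302:]=0
    cs,_=cv2.findContours(m,cv2.RETR_EXTERNAL,cv2.CHAIN_APPROX_NONE)
    if not cs: return None
    k=max(cs,key=cv2.contourArea); w=(ray(c,k[:,0],.012)-O)@RJ*1000
    return w[:,0].min().round(1),np.median(w[w[:,0]>np.median(w[:,0])][:,0]).round(1),cv2.contourArea(k), w.max(0).round(1)
E
python3 - <<'E'
from h import *
from cell import robot
go(robot.state(),-20,0,28)
print(front(load("top"))); c=robot.camera("top"); print(front(c)); 
c=robot.camera("scene")
v=cv2.resize(c["pixels"][150:260,190:330],None,fx=5,fy=5,interpolation=cv2.INTER_CUBIC)[...,::-1];cv2.imwrite("pics/s1.png",v)
E
```

```text
t 5.2667 jig [34.7 -0.2 28.1] delta cm [ 0.02 -5.47 -0.05] dr [ 0.5  0.1 -0.1] F [4.1 4.2 8.1]
(np.float64(-63.8), np.float64(-7.9), 492.0, array([ 3.5, 48.8, 12. ]))
(np.float64(64.7), np.float64(85.3), 16.0, array([89.1, 82.6, 12. ]))
```

View pics/s1.png

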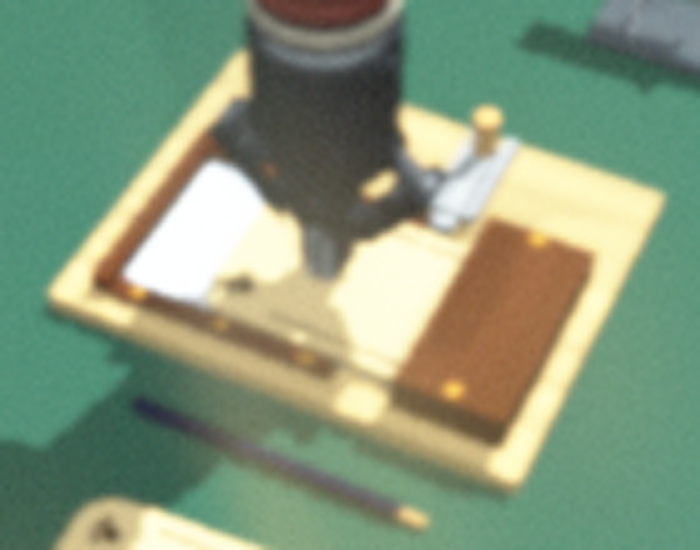

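The blank is moving with the fingers: its front edge is now at about (225,275), and the white bed strip has shrunk. I'll carry on drawing.

Call:
{"method": "drive_tool", "body": {
  "delta_pos": [
    [0,-0.2,0],
    [0,-0.5,0],
    [0,-0.8,0],
    [0,-1.1,0],
    [0,-1.4,0]
  ],
  "dr": [
    [0,0,0],
    [0,0,0],
    [0,0,0],
    [0,0,0],
    [0,0,0]
  ]
}}

```text
t: 5.78
position: [0.5369, -0.0642, 0.028]
ee_rot: [[-0.156, 0.988, 0.008], [0.988, 0.156, -0.001], [-0.002, 0.008, -1.0]]
wrist_force: [2.8, 2.8, 8.7]
finger_gap: 0.002
finger_force: 4.9
```

Call:
{"method": "drive_tool", "body": {
  "delta_pos": [
    [0,-0.2,0],
    [0,-0.5,0],
    [0,-0.8,0],
    [0,-1.1,0],
    [0,-1.4,0]
  ],
  "dr": [
    [0,0,0],
    [0,0,0],
    [0,0,0],
    [0,0,0],
    [0,0,0]
  ]
}}

```text
t: 6.2
position: [0.5231, -0.0665, 0.028]
ee_rot: [[-0.155, 0.988, 0.008], [0.988, 0.155, -0.001], [-0.002, 0.008, -1.0]]
wrist_force: [3.0, 2.5, 10.8]
finger_gap: -0.0
finger_force: 5.0
```

```bash
python3 - <<'E'
from h import *
from cell import robot
go(robot.state(),-20,0,28)
E
```

```text
t 6.2 jig [ 6.2 -0.4 28. ] delta cm [ 0.04 -2.62 -0.02] dr [ 0.5  0.1 -0.1] F [ 3.   2.5 10.8]
```

Call:
{"method": "drive_tool", "body": {
  "delta_pos": [
    [0,-0.2,0],
    [0,-0.4,0],
    [0,-0.6,0],
    [0,-0.8,0],
    [0,-1.0,0]
  ],
  "dr": [
    [0,0,0],
    [0,0,0],
    [0,0,0],
    [0,0,0],
    [0,0,0]
  ]
}}

```text
t: 6.62
position: [0.5133, -0.0681, 0.028]
ee_rot: [[-0.155, 0.988, 0.008], [0.988, 0.155, -0.001], [-0.002, 0.008, -1.0]]
wrist_force: [3.5, 1.9, 9.2]
finger_gap: 0.003
finger_force: 5.1
```

Call:
{"method": "drive_tool", "body": {
  "delta_pos": [
    [0,-0.1,0],
    [0,-0.2,0],
    [0,-0.3,0],
    [0,-0.4,0],
    [0,-0.5,0]
  ],
  "dr": [
    [0,0,0],
    [0,0,0],
    [0,0,0],
    [0,0,0],
    [0,0,0]
  ]
}}

```text
t: 7.03
position: [0.5085, -0.0689, 0.028]
ee_rot: [[-0.155, 0.988, 0.008], [0.988, 0.155, -0.001], [-0.002, 0.008, -1.0]]
wrist_force: [3.4, 3.2, 11.2]
finger_gap: 0.001
finger_force: 5.1
```

```bash
python3 - <<'E'
from h import *
from cell import robot
go(robot.state(),-20,0,28)
E
```

```text
t 7.0333 jig [-8.7 -0.5 28. ] delta cm [ 0.05 -1.13 -0.01] dr [ 0.5  0.1 -0.1] F [ 3.4  3.2 11.2]
```

Call:
{"method": "drive_tool", "body": {
  "delta_pos": [
    [0,-0.1,0],
    [0,-0.2,0],
    [0,-0.3,0],
    [0,-0.3,0]
  ],
  "dr": [
    [0,0,0],
    [0,0,0],
    [0,0,0],
    [0,0,0]
  ]
}}

```text
t: 7.37
position: [0.5062, -0.0693, 0.028]
ee_rot: [[-0.155, 0.988, 0.01], [0.988, 0.155, -0.001], [-0.002, 0.01, -1.0]]
wrist_force: [5.5, 2.9, 8.8]
finger_gap: 0.002
finger_force: 4.2
```

Call:
{"method": "drive_tool", "body": {
  "delta_pos": [
    [0,-0.1,0],
    [0,-0.2,0],
    [0,-0.3,0],
    [0,-0.3,0]
  ],
  "dr": [
    [0,0,0],
    [0,0,0],
    [0,0,0],
    [0,0,0]
  ]
}}

```text
t: 7.7
position: [0.5036, -0.0702, 0.028]
ee_rot: [[-0.155, 0.988, 0.011], [0.988, 0.155, -0.002], [-0.004, 0.011, -1.0]]
wrist_force: [7.2, 1.1, 7.1]
finger_gap: -0.002
finger_force: 3.7
```

Call:
{"method": "drive_tool", "body": {
  "delta_pos": [
    [0,-0.1,0],
    [0,-0.2,0],
    [0,-0.3,0],
    [0,-0.3,0]
  ],
  "dr": [
    [0,0,0],
    [0,0,0],
    [0,0,0],
    [0,0,0]
  ]
}}

```text
t: 8.03
position: [0.5007, -0.0709, 0.028]
ee_rot: [[-0.155, 0.988, 0.011], [0.988, 0.155, -0.002], [-0.004, 0.011, -1.0]]
wrist_force: [5.7, 1.3, 7.1]
finger_gap: -0.005
finger_force: 3.6
```

The sideways force reached about 0.9 of the normal force after about 60 mm of travel, so the blank is at the stop and the fingers are slipping. I'll lift and check.

Call:
{"method": "drive_tool", "body": {
  "delta_pos": [
    [0,0,-0.3],
    [0,0,-2],
    [0,0,-5],
    [0,0,-8],
    [0,0,-8]
  ],
  "dr": [
    [0,0,0],
    [0,0,0],
    [0,0,0],
    [0,0,0],
    [0,0,0]
  ]
}}

```text
t: 8.45
position: [0.4982, -0.0709, 0.11]
ee_rot: [[-0.156, 0.988, 0.007], [0.988, 0.156, -0.003], [-0.004, 0.006, -1.0]]
wrist_force: [2.1, -0.0, 0.5]
finger_gap: 0.001
finger_force: 0.0
```

Call:
{"method": "drive_tool", "body": {
  "delta_pos": [
    [3.5,2,0],
    [7,4,0],
    [10.5,6,0],
    [14,8,0],
    [15.5,9,0]
  ],
  "dr": [
    [0,0,0],
    [0,0,0],
    [0,0,0],
    [0,0,0],
    [0,0,0]
  ]
}}

```text
t: 8.87
position: [0.5594, 0.1009, 0.1038]
ee_rot: [[-0.159, 0.987, -0.003], [0.987, 0.159, 0.001], [0.001, -0.003, -1.0]]
wrist_force: [-0.6, 0.1, -0.4]
finger_gap: 0.0
finger_force: 0.0
```

```bash
python3 - <<'E'
from h import *
from cell import robot
go(robot.state(),75,146,45)
c=robot.camera("top"); np.savez("top1.npz",**c)
v=cv2.resize(c["pixels"][150:255,215:310],None,fx=6,fy=6,interpolation=cv2.INTER_CUBIC)[...,::-1].copy()
for p in (J(65,0,20),J(65,49,20),J(65,-49,20),J(75,115,50)):
    q=(proj(c,p)[0]-[215,150]+.5)*6-.5; cv2.drawMarker(v,tuple(q.round().astype(int).tolist()),(255,0,255),cv2.MARKER_CROSS,14,1)
cv2.imwrite("pics/t1.png",v)
E
```

```text
t 8.8667 jig [ 68.2 159.2 103.8] delta cm [-1.33  0.7   5.88] dr [-0.1 -0.1  0.1] F [-0.6  0.1 -0.4]
```

View pics/t1.png

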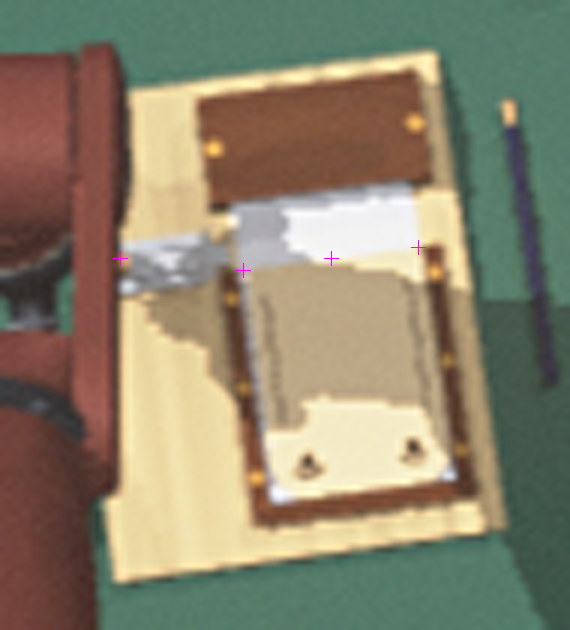

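The blank sits flush against the stop at (355,490), and its rear edge is on the predicted x = 65 line at (331,260). Next is the bolt: I'll lower the fingers on the knob's +y side and push.

Call:
{"method": "drive_tool", "body": {
  "delta_pos": [
    [0,0.7,0],
    [0,0.7,2],
    [0,0.7,4.5],
    [-0.6,0.7,6.2],
    [-1.2,0.7,6.2]
  ],
  "dr": [
    [0,0,0],
    [0,0,0],
    [0,0,0],
    [0,0,0],
    [0,0,0]
  ]
}}

```text
t: 9.33
position: [0.5636, 0.0849, 0.0379]
ee_rot: [[-0.156, 0.988, -0.012], [0.988, 0.156, -0.001], [0.001, -0.012, -1.0]]
wrist_force: [-1.5, -0.5, -0.7]
finger_gap: 0.002
finger_force: 0.0
```

Call:
{"method": "drive_tool", "body": {
  "delta_pos": [
    [-0.2,0,0],
    [-0.4,0,0],
    [-0.6,0,0],
    [-0.8,0,0],
    [-1.0,0,0]
  ],
  "dr": [
    [0,0,0],
    [0,0,0],
    [0,0,0],
    [0,0,0],
    [0,0,0]
  ]
}}

```text
t: 9.75
position: [0.5717, 0.077, 0.0448]
ee_rot: [[-0.155, 0.988, 0.003], [0.988, 0.155, 0.001], [0.001, 0.003, -1.0]]
wrist_force: [-0.1, 3.0, 1.1]
finger_gap: 0.001
finger_force: 1.3
```

```bash
python3 - <<'E'
from h import *
from cell import robot
go(robot.state(),75,91,42)
E
```

```text
t 9.75 jig [ 76.5 133.6  44.8] delta cm [-4.26 -0.15  0.28] dr [ 0.2 -0.  -0.1] F [-0.1  3.   1.1]
```

Call:
{"method": "drive_tool", "body": {
  "delta_pos": [
    [-0.3,-0.1,0.1],
    [-0.6,-0.1,0.2],
    [-0.9,-0.1,0.2],
    [-1.2,-0.1,0.2],
    [-1.5,-0.1,0.2]
  ],
  "dr": [
    [0,0,0],
    [0,0,0],
    [0,0,0],
    [0,0,0],
    [0,0,0]
  ]
}}

```text
t: 10.17
position: [0.5721, 0.0617, 0.0414]
ee_rot: [[-0.156, 0.988, 0.0], [0.988, 0.156, 0.0], [0.0, 0.0, -1.0]]
wrist_force: [0.9, 2.5, 1.0]
finger_gap: -0.002
finger_force: 1.4
```

Call:
{"method": "drive_tool", "body": {
  "delta_pos": [
    [-0.3,0,0],
    [-0.6,0,0],
    [-0.9,0,0],
    [-1.2,0,0],
    [-1.5,0,0]
  ],
  "dr": [
    [0,0,0],
    [0,0,0],
    [0,0,0],
    [0,0,0],
    [0,0,0]
  ]
}}

```text
t: 10.58
position: [0.5744, 0.0466, 0.0413]
ee_rot: [[-0.156, 0.988, 0.0], [0.988, 0.156, 0.0], [-0.0, 0.0, -1.0]]
wrist_force: [0.6, 3.3, 1.5]
finger_gap: -0.001
finger_force: 1.4
```

```bash
python3 - <<'E'
from h import *
from cell import robot
go(robot.state(),75,91,42)
E
```

```text
t 10.5833 jig [ 74.5 103.2  41.3] delta cm [-1.22  0.05 -0.07] dr [ 0.  0. -0.] F [0.6 3.3 1.5]
```

Call:
{"method": "drive_tool", "body": {
  "delta_pos": [
    [-0.3,0,0],
    [-0.5,0,0],
    [-0.7,0,0],
    [-0.9,0,0],
    [-1.1,0,0]
  ],
  "dr": [
    [0,0,0],
    [0,0,0],
    [0,0,0],
    [0,0,0],
    [0,0,0]
  ]
}}

```text
t: 11.0
position: [0.576, 0.0359, 0.0413]
ee_rot: [[-0.156, 0.988, 0.0], [0.988, 0.156, 0.0], [0.0, 0.0, -1.0]]
wrist_force: [1.3, 1.9, 0.3]
finger_gap: 0.002
finger_force: 1.3
```

Call:
{"method": "drive_tool", "body": {
  "delta_pos": [
    [-0.1,0,0],
    [-0.2,0,0],
    [-0.3,0,0],
    [-0.3,0,0]
  ],
  "dr": [
    [0,0,0],
    [0,0,0],
    [0,0,0],
    [0,0,0]
  ]
}}

```text
t: 11.33
position: [0.5762, 0.0343, 0.0413]
ee_rot: [[-0.155, 0.988, -0.0], [0.988, 0.155, 0.002], [0.003, -0.0, -1.0]]
wrist_force: [0.9, 6.3, 0.6]
finger_gap: 0.003
finger_force: 3.1
```

Call:
{"method": "drive_tool", "body": {
  "delta_pos": [
    [-0.1,0,0],
    [-0.2,0,0],
    [-0.2,0,0]
  ],
  "dr": [
    [0,0,0],
    [0,0,0],
    [0,0,0]
  ]
}}

```text
t: 11.58
position: [0.5763, 0.0341, 0.0413]
ee_rot: [[-0.154, 0.988, -0.001], [0.988, 0.154, 0.006], [0.006, -0.0, -1.0]]
wrist_force: [0.9, 11.1, 2.7]
finger_gap: -0.001
finger_force: 5.6
```

It stopped hard at jig y ≈ 91 mm, which is the expected end of travel. I'll back off and check.

Call:
{"method": "drive_tool", "body": {
  "delta_pos": [
    [0.5,0,0],
    [2,0,0],
    [3,0,-2],
    [4,0,-5],
    [5,0,-8]
  ],
  "dr": [
    [0,0,0],
    [0,0,0],
    [0,0,0],
    [0,0,0],
    [0,0,0]
  ]
}}

```text
t: 12.0
position: [0.5667, 0.0799, 0.1202]
ee_rot: [[-0.156, 0.988, -0.005], [0.988, 0.156, -0.002], [-0.001, -0.006, -1.0]]
wrist_force: [0.2, -0.2, 0.6]
finger_gap: 0.001
finger_force: 0.0
```

Call:
{"method": "drive_tool", "body": {
  "delta_pos": [
    [3,0,-3],
    [6,0,-5],
    [9,0,-7],
    [12,0,-8],
    [15,0,-8]
  ],
  "dr": [
    [0,0,0],
    [0,0,0],
    [0,0,0],
    [0,0,0],
    [0,0,0]
  ]
}}

```text
t: 12.42
position: [0.5472, 0.2294, 0.2051]
ee_rot: [[-0.156, 0.988, 0.006], [0.988, 0.156, -0.001], [-0.002, 0.006, -1.0]]
wrist_force: [0.0, -0.2, 0.4]
finger_gap: 0.001
finger_force: 0.0
```

```bash
python3 - <<'E'
from h import *
from cell import robot
print(robot.state()["wrist_force"])
a=robot.camera("top"); b=robot.camera("scene")
z=lambda c,y,x:cv2.resize(c["pixels"][y:y+130,x:x+110],None,fx=3.6,fy=3.6,interpolation=cv2.INTER_CUBIC)[...,::-1]
cv2.imwrite("pics/end.png",np.hstack([z(a,140,215),z(b,150,205)]))
E
```

```text
[ 0.01258751 -0.19641025  0.38799555]
```

View pics/end.png

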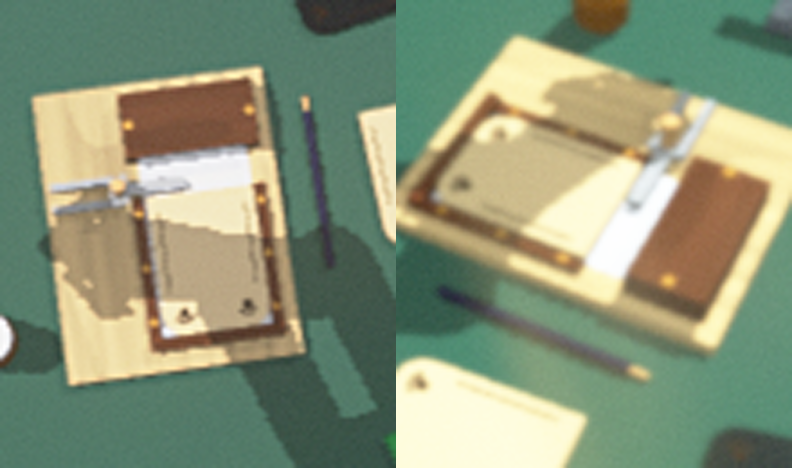

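The blank is home against the stop, near (220,330). The bolt bar reaches behind it to (187,185), and the knob is at (118,185). The bystanders haven't moved.

```bash
python3 -c "
from cell import robot
print(robot.sign_off())"
```

```text
the job is handed in; nothing more can be done
None
```

The blank is home against the stop and locked in by the bolt pushed fully across; the highest pressing force I read was about 11 N, nothing else was moved, and the job was handed in at about 12.5 s.

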